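Setting a kiln shelf for the glaze firing

ROBOT

A 6-joint arm with a two-finger parallel gripper is mounted at the origin on the work surface. World frame = base frame: x ahead of the robot, y to its left, z up, the work surface at z = 0. Lengths are in m, angles in degrees, forces in N, time in s.
With the tool pointing down it reaches from about 0.325 to 0.85 m from the base axis. Payload 15.5 kg.
Tool frame: the origin (TCP) lies midway between the tips of the shut fingers; the grasp point (between the pads) lies 19 mm behind it; y points along the fingers, x is the direction in which the jaws open and shut, and the axes are right-handed (so a half turn about y gives the same grasp; the last joint's range is limited). The gripper opens to 91 mm and grips with 3 to 60 N. Pads are 32 mm wide; open, the fingers measure 118 mm over their backs; the gripper's body (76 mm by 178 mm) begins 60 mm behind the grasp point.
Start: joints at [-5.472, 28.281, 77.091, -0, 74.628, -5.472], TCP at [0.625, 0, 0.214] pointing down, gripper open.
Joint ranges: [-166.48, 166.48], [-47.26, 123.95], [12.59, 153.08], [-70.14, 250.14], [6.76, 159.57], [-176.63, 176.63]. Speed limits (degrees/s): [108.29, 108.29, 147.25, 172.46, 172.46, 172.46].

INTERFACE

Orientations are given as a 3x3 rotation matrix whose columns are the frame's x, y, z axes.
In Python, from bench import ctrl gives the robot as it stands. The module is installed in compiled form; this text tells all that it offers. Calls block until the motion is done:
- ctrl.goto(position, orientation): joint-space move of the TCP to a pose.
- ctrl.move_l(position, vel=0.15, ori=None, contact_N=None): straight line of the TCP; ori=None keeps the orientation; vel is the mean speed in m/s. With contact_N (N) it stops when the force on the tool has changed by that much, and returns True; else False.
- ctrl.movej(angles): joint-space move.
- ctrl.command_gripper(opening): opening from 0.0 (shut) to 1.0 (fully open); the grip force is fixed at half the most; returns when the fingers have stopped.
- ctrl.sleep(seconds).
- ctrl.ik(position, orientation): joint angles nearest the present ones, or None.
- ctrl.read_camera(name): name is "scene" or "side" or "wrist"; returns the picture (420x560x3 uint8, blue, green, red); there is no depth.
- ctrl.camera_params(name): a dict with "fx", "fy", "cx", "cy" (pixels), "pose" (4x4, takes a point from camera to world coordinates); the wrist camera has in their place "T_tool_cam" (4x4, takes a point from camera to tool coordinates, whose origin is the TCP and whose axes are the tool frame's). Camera axes: x right, y up, looking along -z (the intrinsics and any distortion apply to the point x, -y, -z); pixel columns grow to the right and rows downward; lengths in m; the calibration is good to about 2 mm. A picture is of the moment at which its call begins: read the wrist's pose just before it. camera_params takes no time and is no camera call.
A pose or a line that the arm cannot do raises ctrl.MotionError and nothing moves.
- ctrl.sign_off(): hands the job in, once; it reports no verdict.
Readings, each from a call of its own:
- ctrl.current_t(): time.
- ctrl.current_q(): joint angles.
- ctrl.current_dq(): joint speeds.
- ctrl.current_effort(): joint torques, N m.
- ctrl.current_tool_pos(): TCP position.
- ctrl.current_eef_rot(): TCP orientation.
- ctrl.current_contact_force(): force on the tool from outside, world axes, zero at the start.
- ctrl.current_wrist_torque(): the same for the moment, N m.
- ctrl.current_grip_width(): opening from 0.0 (shut) to 1.0 (fully open).
Only numpy, scipy, OpenCV 4.12 (cv2) and the standard library are available. Lean on these libraries where they do the work, as an engineer would, in place of code of your own. Each camera call takes 0.05 s, during which the arm holds its last target. There are 200 camera calls.

TASK

Set this kiln shelf for firing: stand the jar centred on the larger stilt with its lid seated on it, and the little beaker centred on the smaller stilt. Put the cone pack midway between the two posts already on the shelf, its bar in line with them, and stand the third post at the middle of the opposite edge, as far in from the edge as the other two. Leave the two standing posts and the stilts where they are, keep the glazed pieces upright and lower them gently into place, never letting them drop.

Things in the scene. Friction and masses are not known exactly. Their poses are not given: they have to be found in the camera images.
- shelf: Kiln shelf: fixed grey-tan slab 260 (x) by 280 (y) by 14 mm on firebrick slips, flat top 46 mm above the bench. Origin under its centre at bench level, z up. x points from the edge with posts A and B to the other, free edge, y along those edges. Posts A and B stand at x = -105, y = +115 and -115 mm (centres 25 mm in from their edge); the middle of the free edge, so inset, is x = +105, y = 0.
- post_a: Kiln post, loose, already standing upright on one corner of the shelf (shelf +y side): cream square fireclay prop 36 x 36 x 110 mm with a 16 mm bore down its middle. Origin at the centre of its underside, z up, x and y square to its faces. Mass about 0.2 kg.
- post_b: Second kiln post, loose, identical to post A, already standing upright on the other corner of the same edge of the shelf (shelf -y side). Origin at the centre of its underside.
- post_c: Third kiln post, the same size as the other two (36 x 36 x 110 mm, 0.15 to 0.27 kg), standing upright and loose on the bench, away from the shelf. Origin at the centre of its underside, z up, x and y square to its faces.
- stilt_large: Larger of two loose three-armed stilts lying about 145 mm apart in the middle of the shelf (either side): pale flat star, arms 9 mm wide, 8 mm high, reaching 31.5 mm from the centre, each with a short upright steel pin 26.5 mm from the centre; pin tips 15 mm above the shelf. Origin at the centre of its underside, z up. Mass 50 g.
- stilt_small: Smaller of the two stilts, same form and height: arms reaching 23 mm from the centre, pins at 18 mm from the centre, pin tips 15 mm above the shelf. Origin at the centre of its underside, z up. Mass 50 g.
- jar: Open glazed pot, the wider of the two open pots: white with painted blue dabs, 56 mm high, belly 64 mm across between 12 and 44 mm height, foot 59 mm across, mouth 52 mm wide inside (rim 61 mm outside). Stands upright on the bench. Origin at the centre of its underside, z up. Mass 0.13 to 0.25 kg.
- lid: The jar's lid, upright on the bench on its tapered spigot. Origin: centre of the spigot's underside, z up. Spigot 0 to 8 mm (30 mm wide below, 40 above); white disc, 62 mm wide, 8 to 14 mm; round knob 14 to 34 mm, 14 mm wide at its neck, 20 mm wide from 23 to 30 mm. Seated, spigot in the jar's mouth and disc on its rim, its origin is 48 mm above the jar's. 45 to 80 g.
- beaker: Small glazed beaker, the narrower open pot: white with blue dabs, 50 mm high, 42 mm across at the foot, 45 mm at 20 mm height, widening to 50 mm at the rim. Stands upright on the bench. Origin at the centre of its underside, z up. Mass 75 to 135 g.
- cone_pack: Cone pack: brown clay bar 64 (its x) by 24 (its y) by 16 mm high with a row of three small pale witness cones on it, tips 46 mm above its underside, leaning a little along the bar. Stands on the bench. Origin at the centre of its underside, z up, x along the bar. Mass 50 to 95 g.
Mind the look-alikes: they are no part of the job. Leave any green look-alike of the jar alone.

How it is judged (in metres and radians):
At the end, for the whole second after the job is handed in: Jar on large stilt (10 mm), lid seated on it, beaker on small stilt (8 mm), all upright; cone pack midway between posts A and B (12-15 mm, 0.25 rad); third post upright at middle of free edge, inset like them (14-15 mm); posts A, B (12 mm) and stilts (15 mm) not shifted; all at rest, released (horizontal distance between jar and stilt_large below 0.01 m and angle between each of jar, beaker's own z axis and vertical below 0.08 rad and z of jar in the frame of stilt_large between 0.012 and 0.018 m and horizontal distance between beaker and stilt_small below 0.008 m and z of beaker in the frame of stilt_small between 0.012 and 0.018 m and horizontal distance between lid and jar below 0.009 m and angle between lid's own z axis and vertical below 0.1 rad and z of lid in the frame of jar between 0.045 and 0.051 m and x of cone_pack in the frame of shelf between -0.117 and -0.093 m and y of cone_pack in the frame of shelf between -0.015 and 0.015 m and z of cone_pack in the frame of shelf between 0.043 and 0.049 m and angle between each of cone_pack, post_c, post_a, post_b's own z axis and vertical below 0.06 rad and angle between the x axis of cone_pack and the y axis of shelf, either way round below 0.25 rad and x of post_c in the frame of shelf between 0.091 and 0.119 m and y of post_c in the frame of shelf between -0.015 and 0.015 m and z of post_c in the frame of shelf between 0.043 and 0.049 m and distance of each of post_a, post_b from where it was at the start of the episode below 0.012 m and distance of each of stilt_large, stilt_small from where it was at the start of the episode below 0.015 m and linear speed of each of jar, lid, beaker, cone_pack, post_c below 0.02 m/s and contact force between each of jar, lid, beaker, cone_pack, post_c and the fingers below 0.1 N); the robot touches nothing.
It fails at once if a post already set on the shelf is knocked over (angle between any of post_a, post_b's own z axis and vertical above 0.35 rad).
It fails at once if a glazed piece (jar, lid or beaker) is tipped over (angle between any of jar, lid, beaker's own z axis and vertical above 0.8 rad).
It fails at once if the jar, its lid or the beaker is let fall (moves faster than 0.4 m/s, a drop of about 10 mm, with no finger on it) ((linear speed of jar above 0.4 m/s and contact force between jar and the fingers below 0.1 N) or (linear speed of lid above 0.4 m/s and contact force between lid and the fingers below 0.1 N) or (linear speed of beaker above 0.4 m/s and contact force between beaker and the fingers below 0.1 N)).
It fails at once if the jar, its lid or the beaker is banged down hard (over 50 N on what it is set on) (contact force between jar and stilt_large above 50 N or contact force between beaker and stilt_small above 50 N or contact force between lid and jar above 50 N or contact force between any of jar, beaker and shelf above 50 N).
It also fails if it takes over 128 s, if anything falls off the work surface, if the arm or the gripper's body presses on something with over 40 N, if the wrist force passes 120 N, or if a joint passes its speed limit or range.

## Working session

There is one attempt and no reset: what is moved stays moved. The work goes in short steps, each a Python script; the robot and the scene stay as the last script left them, time stands still between calls to the robot, and variables do not carry over. Pictures are saved under pics/ and viewed, about 12 in all and at most 16, crops included, and the job is handed in when it is done.

```bash
mkdir -p pics; ls
python3 - <<'E'
from bench import ctrl
import cv2,numpy as np
for n in("scene","side","wrist"):
    cv2.imwrite(f"pics/{n}0.png",ctrl.read_camera(n)); print(n,{k:(np.round(v,4).tolist() if hasattr(v,'__len__') else v) for k,v in ctrl.camera_params(n).items()})
print(ctrl.current_t(),ctrl.current_eef_rot(),ctrl.current_tool_pos())
E
```

```text
pics
scene {'fx': 513.9997082880215, 'fy': 513.9997082880215, 'cx': 278.8887358024186, 'cy': 212.39717185945776, 'pose': [[0.8295, -0.475, 0.2937, 0.8223], [0.5585, 0.7053, -0.4366, -0.5256], [0.0002, 0.5262, 0.8504, 1.0729], [0.0, 0.0, 0.0, 1.0]]}
side {'fx': 498.1363753313244, 'fy': 498.1363753313244, 'cx': 271.518557040637, 'cy': 214.76506830460812, 'pose': [[-0.869, 0.2971, -0.3956, 0.0131], [-0.4945, -0.4966, 0.7133, 0.8132], [0.0155, 0.8155, 0.5785, 0.7167], [0.0, 0.0, 0.0, 1.0]]}
wrist {'fx': 375.3401173099239, 'fy': 375.3401173099239, 'cx': 282.33184093413377, 'cy': 207.25633723209523, 'T_tool_cam': [[1.0, 0.0002, -0.0001, 0.0009], [-0.0001, 0.2867, -0.958, -0.1706], [-0.0002, 0.958, 0.2867, 0.0819], [0.0, 0.0, 0.0, 1.0]]}
0.15 [[ 9.99999535e-01 -9.62977858e-04  4.34043161e-05]
 [-4.32877194e-05  1.21099783e-04  9.99999992e-01]
 [-9.62983106e-04 -9.99999529e-01  1.21058042e-04]] [6.24704514e-01 4.92563053e-05 2.13471809e-01]
```

View pics/scene0.png

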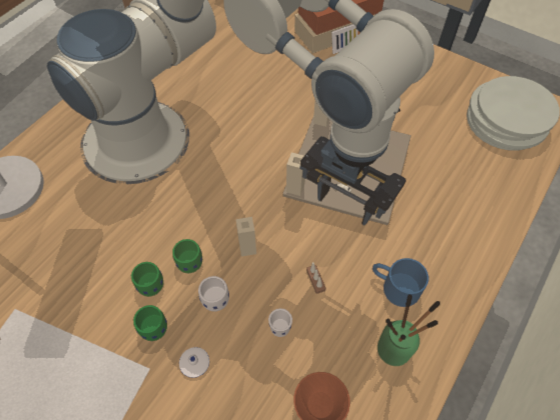

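View pics/side0.png

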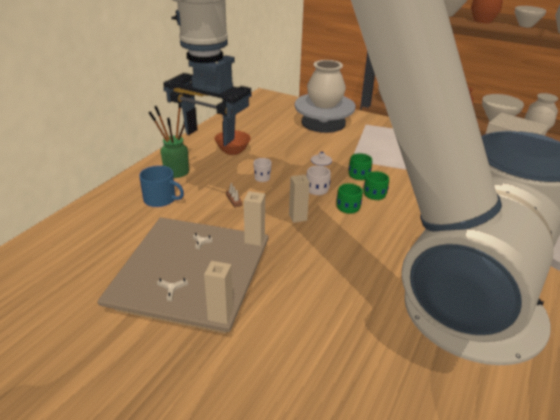

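The scene view shows the white jar (214,292), the beaker (280,322), the lid (194,362), the cone pack (316,278) and post C (246,237). Green look-alikes are at (187,255), (147,278) and (150,323), and the mug, brush pot and red bowl are clutter. The side view shows the shelf with A and B at (219,290) and (255,218), and the stilts at (172,287) and (202,240).

```bash
cat > h.py <<'E'
from bench import ctrl
import cv2,numpy as np
D=np.array
def R(yaw):
    "tool down, jaw axis x at yaw degrees in the world xy plane"
    c,s=np.cos(np.radians(yaw)),np.sin(np.radians(yaw))
    return D([[c,0,-s],[s,0,c],[0,-1,0]],float)
def cam(n):
    p=ctrl.camera_params(n)
    if n=="wrist":
        T=np.eye(4);T[:3,:3]=ctrl.current_eef_rot();T[:3,3]=ctrl.current_tool_pos()
        P=T@D(p["T_tool_cam"])
    else:P=D(p["pose"])
    return p,P
def shot(n,f=None):
    c=cam(n);im=ctrl.read_camera(n)
    if f:
        cv2.imwrite(f"pics/{f}.png",im);np.save(f"pics/{f}.npy",c[1])
    return im,c
def ray(c,u,v,z):
    p,P=c
    d=P[:3,:3]@D([(u-p["cx"])/p["fx"],-(v-p["cy"])/p["fy"],-1.])
    o=P[:3,3];return o+d*(z-o[2])/d[2]
def proj(c,X):
    p,P=c
    x=P[:3,:3].T@(D(X,float)-P[:3,3])
    return D([p["cx"]+p["fx"]*x[0]/-x[2],p["cy"]-p["fy"]*x[1]/-x[2]])
def saved(f):
    return ctrl.camera_params("wrist"),np.load(f"pics/{f}.npy")
E
python3 - <<'E'
from h import *
c=cam("scene")
for n,u,v,z in[("jar",214,288,.056),("beaker",280,317,.05),("lid",193,359,.034),("cone",316,282,.016),("postC",244,224,.11),("bowl",322,400,.04),("brush",400,340,.07),("mug",407,275,.08),("g1",187,250,.056),("g2",147,273,.056),("g3",150,318,.056)]: print(n,ray(c,u,v,z).round(3))
c=cam("side")
for n,u,v,z in[("A?",218,267,.156),("B?",255,197,.156),("stil1",172,287,.054),("stil2",202,240,.054),("c1",160,222,.046),("c2",268,236,.046),("c3",230,325,.046),("c4",104,300,.046),("postC",299,178,.11),("jar",318,173,.056),("mug",158,173,.08),("beaker",262,162,.05)]: print(n,ray(c,u,v,z).round(3))
E
```

```text
jar [ 0.462 -0.238  0.056]
beaker [ 0.614 -0.211  0.05 ]
lid [ 0.514 -0.378  0.034]
cone [ 0.628 -0.088  0.016]
postC [ 0.443 -0.098  0.11 ]
bowl [ 0.772 -0.302  0.04 ]
brush [ 0.842 -0.124  0.07 ]
mug [0.791 0.006 0.08 ]
g1 [ 0.356 -0.199  0.056]
g2 [ 0.32  -0.291  0.056]
g3 [ 0.393 -0.365  0.056]
A? [0.399 0.301 0.156]
B? [0.457 0.085 0.156]
stil1 [0.511 0.299 0.054]
stil2 [0.548 0.154 0.054]
c1 [0.675 0.141 0.046]
c2 [0.438 0.06  0.046]
c3 [0.368 0.317 0.046]
c4 [0.604 0.385 0.046]
postC [ 0.446 -0.098  0.11 ]
jar [ 0.454 -0.227  0.056]
mug [0.78  0.017 0.08 ]
beaker [ 0.614 -0.211  0.05 ]
```

Run:
```python
from h import *
ctrl.goto([0.53,0.25,0.33],R(0)); shot("wrist","w_shelf")
ctrl.goto([0.53,-0.19,0.3],R(0)); shot("wrist","w_obj"); print(ctrl.current_t(),ctrl.current_q())
for n in("w_shelf","w_obj"): cv2.imwrite(f"pics/{n}L.png",cv2.resize(cv2.imread(f"pics/{n}.png"),(800,600),interpolation=cv2.INTER_CUBIC))
```

```text
2.9917 [-2.57055841e+01  1.90300839e+01  7.86232496e+01  1.06602324e-02
  8.23402323e+01 -2.57755979e+01]
```

View pics/w_shelfL.png

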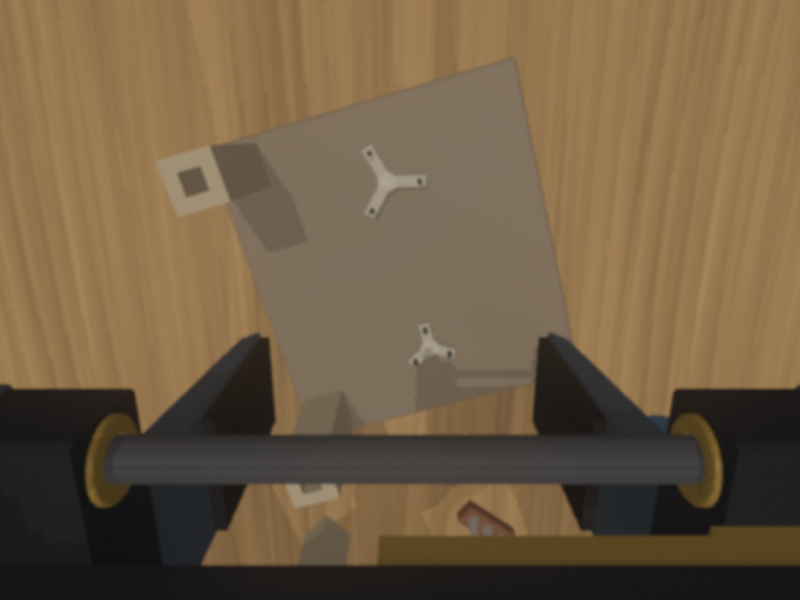

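View pics/w_objL.png

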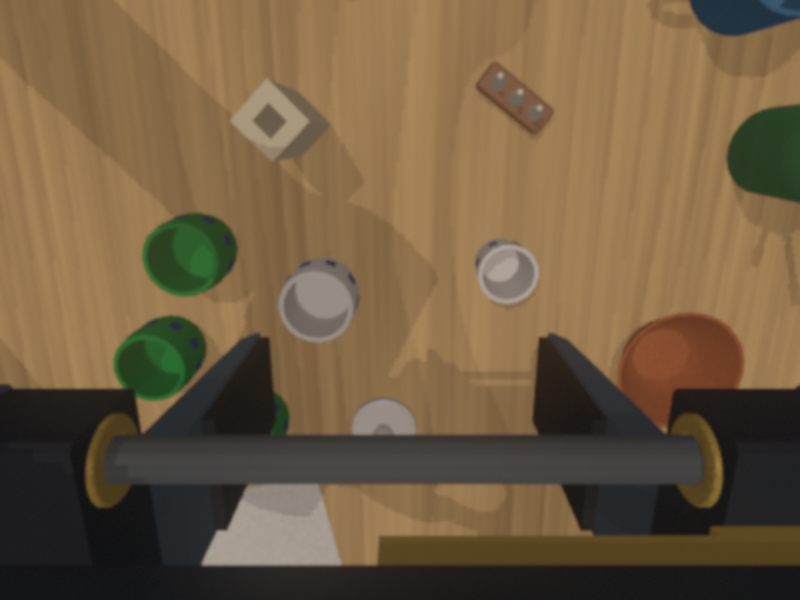

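Run:
```python
from h import *
ctrl.goto([0.53,-0.27,0.3],R(0)); shot("wrist","w_lid")
ctrl.goto([0.50,0.10,0.33],R(0)); shot("wrist","w_b")
a,b=[cv2.resize(cv2.imread(f"pics/{n}.png")[:280],(800,400),interpolation=cv2.INTER_CUBIC)[:300] for n in("w_lid","w_b")]
cv2.imwrite("pics/two.png",np.vstack([a,b]))
k=560/800
def m(f,L,z):
    P=D([ray(saved(f),u*k,v*k,z) for u,v in L]); return P
c=m("w_shelf",[(513,58),(572,335),(230,143),(365,425),(532,383)],.046);print("corner,edge",c.round(4))
print("A",m("w_shelf",[(193,181)],.156))
for n,L in(("SL",[(369,153),(420,181),(372,211)]),("SS",[(425,330),(450,353),(416,361)])):
    P=m("w_shelf",L,.061);print(n,P.mean(0),np.linalg.norm(P-P.mean(0),axis=1))
P=m("w_obj",[(230,121),(269,80),(312,120),(274,160)],.11);print("C",P.mean(0),P)
P=m("w_obj",[(493,62),(553,108),(540,133),(477,88)],.016);d=P[1]-P[0];print("cone",P.mean(0),np.linalg.norm(d),np.degrees(np.arctan2(d[1],d[0])))
for n,u,v,w,h,z in(("jar",318,301,80,80,.056),("beaker",508,273,62,62,.05)):
    P=m("w_obj",[(u,v),(u-w/2,v),(u+w/2,v)],z);print(n,P[0],np.linalg.norm(P[2]-P[1]))
```

```text
corner,edge [[0.6166 0.3887 0.046 ]
 [0.6833 0.1582 0.046 ]
 [0.3899 0.3252 0.046 ]
 [0.4943 0.0668 0.046 ]
 [0.6504 0.1106 0.046 ]]
A [[0.39876037 0.30363707 0.156     ]]
SL [0.51792438 0.29517442 0.061     ] [0.02651706 0.02650698 0.02636891]
SS [0.55468273 0.15165083 0.061     ] [0.01764208 0.01803215 0.01756263]
C [ 0.44672629 -0.09816006  0.11      ] [[ 0.42031369 -0.0983877   0.11      ]
 [ 0.4469955  -0.07393824  0.11      ]
 [ 0.47279377 -0.09774274  0.11      ]
 [ 0.44680219 -0.12257155  0.11      ]]
cone [ 0.62106352 -0.07852418  0.016     ] 0.060233721527377784 -34.35309048316487
jar [ 0.46222524 -0.23555809  0.056     ] 0.06475562561435097
beaker [ 0.61592239 -0.21362126  0.05      ] 0.05013684309618657
```

View pics/two.png

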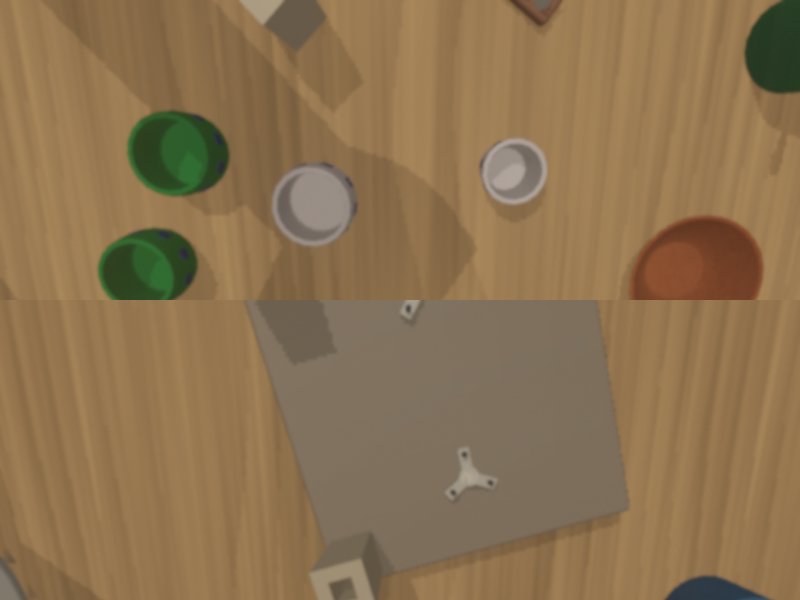

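Run:
```python
from h import *
k=.7
g=lambda u,v,z:ray(saved("w_b"),u*k,v*k,z)
W=[ray(saved("w_shelf"),513*k,58*k,.046),ray(saved("w_shelf"),193*k,181*k,.156),g(343,290,.156),g(629,211,.046)]
S=D([(.13,.14),(-.105,.115),(-.105,-.115),(.13,-.14)]);W=D(W)[:,:2]
a=S-S.mean(0);b=W-W.mean(0);H=a.T@b;th=np.arctan2(H[0,1]-H[1,0],H[0,0]+H[1,1])
r=D([[np.cos(th),-np.sin(th)],[np.sin(th),np.cos(th)]]);t=W.mean(0)-r@S.mean(0)
print(W,np.degrees(th),t,"res mm",((S@r.T+t-W)*1e3).round(1))
P=ray(saved("w_b"),465*k,155*k,.061);print(P)
P=D([g(465,155,.061),g(490,183,.061),g(452,192,.061)]);print("SS",P.mean(0))
print("bkr",ray(saved("w_lid"),514*k,172*k,.05),"jar",ray(saved("w_lid"),314*k,205*k,.056))
im=cv2.imread("pics/w_lid.png");cv2.imwrite("pics/lidc.png",cv2.resize(im[80:300,150:390],(720,660))[:600])
```

```text
[[0.61662555 0.38873225]
 [0.39876037 0.30363707]
 [0.46083811 0.08235531]
 [0.69184057 0.12003074]] 15.490034336637757 [0.52997019 0.22035046] res mm [[ 1.2  1.3]
 [-0.7 -0.5]
 [-1.3 -0.9]
 [ 0.8  0.1]]
[0.55014844 0.16641155 0.061     ]
SS [0.5538978  0.14948919 0.061     ]
bkr [ 0.61573444 -0.21513217  0.05      ] jar [ 0.46243823 -0.23936207  0.056     ]
```

View pics/lidc.png

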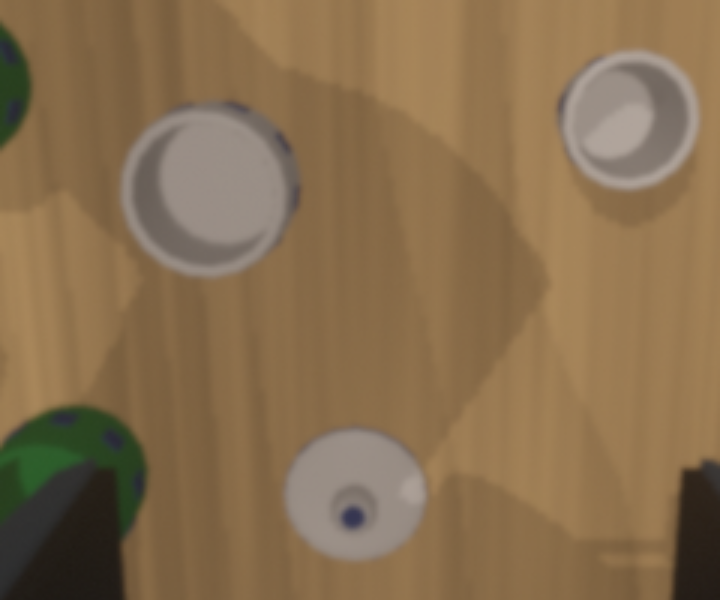

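```bash
cat >> h.py <<'E'
Y=105.5; SHELF=D([.5300,.2203]); TH=np.radians(15.5)
def sh(x,y): return SHELF+D([np.cos(TH)*x-np.sin(TH)*y,np.sin(TH)*x+np.cos(TH)*y])
def best(p,*yaws):
    "orientation (mod 180) needing the least wrist turn"
    q=ctrl.current_q();L=[]
    for y in yaws:
        for k in(-360,-180,0,180,360):
            s=ctrl.ik(p,R(y+k))
            if s is not None:L.append((abs(D(s)-D(q)).max(),y+k))
    return R(min(L)[1])
def pick(xy,z,yaws,op=.95,hi=.25):
    "squeeze at each yaw in turn (the last one holds), then lift"
    o=best([*xy,hi],yaws[0]);ctrl.goto([*xy,hi],o);ctrl.command_gripper(op)
    ctrl.move_l([*xy,z+.06],.25)
    ctrl.move_l([*xy,z],.08,contact_N=8)
    for i,y in enumerate(yaws):
        if i:
            ctrl.command_gripper(op);ctrl.goto([*xy,z],best([*xy,z],y))
        ctrl.command_gripper(0);print("width mm",91*ctrl.current_grip_width())
    ctrl.move_l([*xy,hi],.15);print("held mm",91*ctrl.current_grip_width(),"t",ctrl.current_t())
def place(xy,z,yaw,op,hi=.28,down=.002,N=4):
    "z: expected TCP height at contact"
    h0=ctrl.current_tool_pos()[2];
    if h0<hi-.001: ctrl.move_l([*ctrl.current_tool_pos()[:2],hi],.2)
    ctrl.goto([*xy,hi],best([*xy,hi],yaw))
    ctrl.move_l([*xy,z+.015],.12)
    for _ in range(3):
        hit=ctrl.move_l([*xy,z-down],.015,contact_N=N);e=ctrl.current_tool_pos()[2]-z
        print("hit",hit,"dz mm",1e3*e,ctrl.current_contact_force())
        if not hit or e<.004:break
    ctrl.sleep(.2);ctrl.command_gripper(op);ctrl.sleep(.2)
    ctrl.move_l([*xy,z+.06],.1);ctrl.move_l([*xy,hi],.25)
    print("t",ctrl.current_t())
E
python3 - <<'E'
from h import *
c=saved("w_lid")
for n,u,v,z in(("jar",219,143.7,.056),("lid",268.7,244.7,.014),("bk",360.3,119.7,.05)):print(n,ray(c,u,v,z).round(4))
print(ray(c,267.3,252,.032))
print(sh(.105,0),sh(-.105,0))
pick([.4467,-.0982],.056,[-45],op=.8,hi=.26)
place(sh(.105,0),.046+.056,Y,.7,hi=.30)
E
```

```text
jar [ 0.4616 -0.2396  0.056 ]
lid [ 0.5131 -0.376   0.014 ]
bk [ 0.6162 -0.2144  0.05  ]
[ 0.51189934 -0.37857832  0.032     ]
[0.6311812  0.24836003] [0.4288188  0.19223997]
width mm 35.865747915962885
held mm 35.914254927144185 t 10.0417
hit True dz mm 0.024590096585674903 [1.39117087e-03 3.16766894e-01 6.51830876e+00]
t 16.9083
```

Run:
```python
from h import *
pick([.462,-.238],.012,[15.5,Y],hi=.22)
shot("side","s_jar")
place([.5179,.2945],.061+.012,Y,.9,hi=.28)
shot("wrist","w_jar");shot("side","s_jar2")
a=cv2.resize(cv2.imread("pics/w_jar.png"),(640,480));b=cv2.resize(cv2.imread("pics/s_jar2.png")[180:340,80:300],(160,116))
cv2.imwrite("pics/jarv.png",a)
```

```text
width mm 63.05182019555923
width mm 62.26652937461056
held mm 62.901199186963794 t 25.4917
hit True dz mm -0.15736546416524055 [-0.74087805 -0.64331028  6.89000172]
t 33.0
```

View pics/jarv.png

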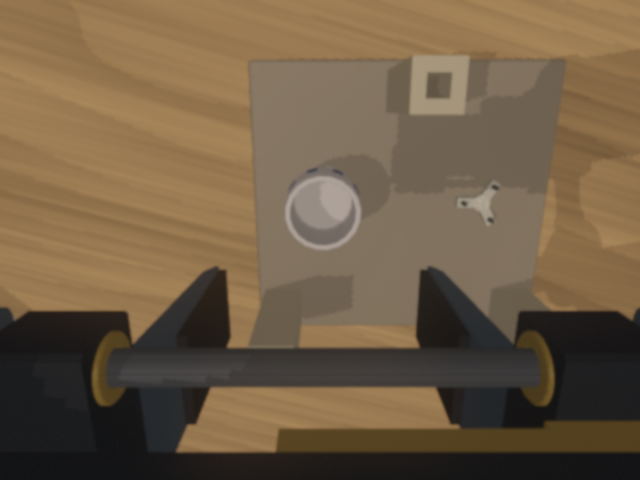

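The jar stands on the large stilt with its rim at (323,211). Post C top is at (439,85), and the small stilt's pins are at (494,186), (463,203) and (490,221). I'll measure these, then fetch the lid.

Run:
```python
from h import *
k=.875;c=saved("w_jar")
print("jar",ray(c,323*k,211*k,.117),"C",ray(c,439*k,85*k,.156),"SS",np.mean([ray(c,u*k,v*k,.061) for u,v in((494,186),(463,203),(490,221))],0))
print("corners",ray(c,249*k,61*k,.046),ray(c,565*k,60*k,.046),"exp",sh(.13,.14),sh(.13,-.14))
pick([.5125,-.377],.017,[15.5,Y],op=.5,hi=.2)
im,_=shot("side","s_lid")
cv2.imwrite("pics/lidheld.png",cv2.resize(im[60:260,240:440],(500,500)))
```

```text
jar [0.52104638 0.29517836 0.117     ] C [0.63027792 0.24792898 0.156     ] SS [0.55433689 0.15171246 0.061     ]
corners [0.61697706 0.38878232 0.046     ] [0.69141092 0.12326112 0.046     ] exp [0.61785859 0.38994925] [0.69268533 0.12013273]
width mm 18.282413037945762
width mm 18.5097184069022
held mm 18.230811686012814 t 42.275
```

View pics/lidheld.png

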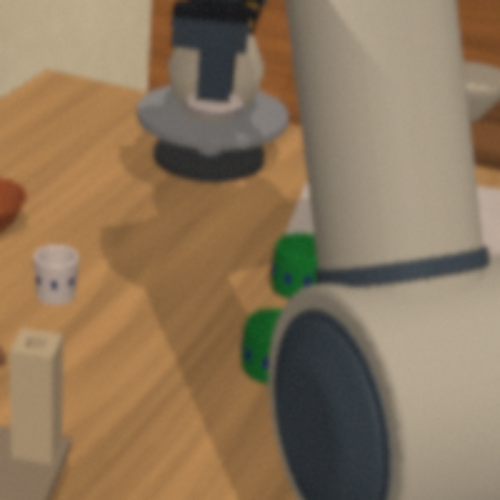

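Run:
```python
from h import *
place([.5188,.2947],.126,Y,.35,hi=.30,down=.003,N=3)
im,_=shot("side","s_lid2");shot("wrist","w_lid2")
a=cv2.resize(im[180:340,80:300],(550,400),interpolation=cv2.INTER_CUBIC)
cv2.imwrite("pics/lidon.png",a)
```

```text
hit True dz mm -0.38892471524448746 [ 0.01950848 -0.27408343  7.32918793]
t 49.975
```

View pics/lidon.png

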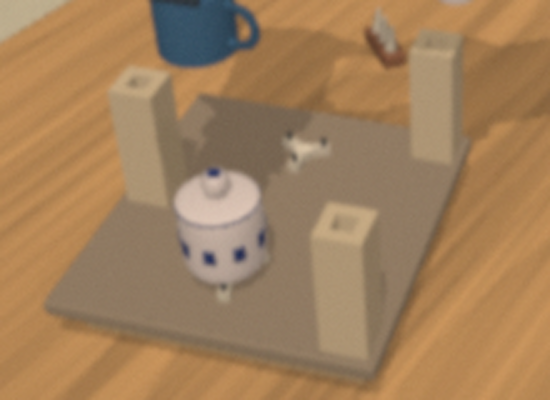

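Run:
```python
from h import *
pick([.6160,-.2142],.014,[15.5,Y],op=.85,hi=.2)
place([.5543,.1512],.061+.014,Y,.75,hi=.28,N=3)
pick([.622,-.080],.004,[55.6],op=.6,hi=.2)
im,_=shot("side","s_cone")
cv2.imwrite("pics/conev.png",cv2.resize(im[60:340,80:360],(600,600),interpolation=cv2.INTER_CUBIC))
```

```text
width mm 47.93730210202845
width mm 48.26714276714752
held mm 48.65628893089509 t 58.9667
hit True dz mm -0.3649583608175272 [ 0.61616992 -0.67944296  6.7110313 ]
t 65.9667
width mm 23.613126556662714
held mm 23.96888197478162 t 71.0167
```

View pics/conev.png

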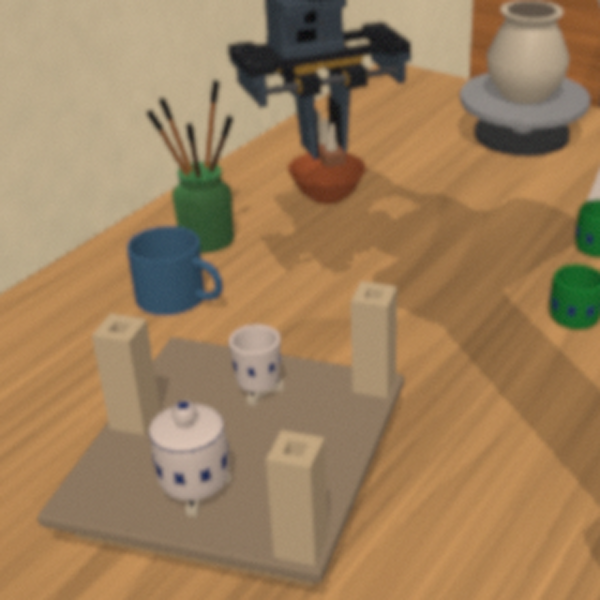

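The jar with its lid and the beaker stand on their stilts, and the cone pack is held. I'll place it, then check from near.

Run:
```python
from h import *
place(sh(-.105,0),.046+.004,15.5,.6,hi=.28,N=3)
p=[.53,.25,.33];ctrl.goto(p,R(0));shot("wrist","w_end1")
cv2.imwrite("pics/end1.png",cv2.resize(cv2.imread("pics/w_end1.png"),(800,600),interpolation=cv2.INTER_CUBIC))
ctrl.goto([.50,.10,.33],R(0));shot("wrist","w_end2")
ctrl.goto([.5,-.25,.35],R(0));im,_=shot("scene","sc_end");im2,_=shot("side","sd_end")
cv2.imwrite("pics/end2.png",np.hstack([cv2.resize(im[80:230,260:430],(400,353)),cv2.resize(im2[170:340,90:280],(400,353))]))
print(ctrl.current_t())
```

```text
hit True dz mm 0.03910055822714531 [-0.34455973 -0.28028715  8.38820812]
t 78.85
81.6
```

View pics/end1.png

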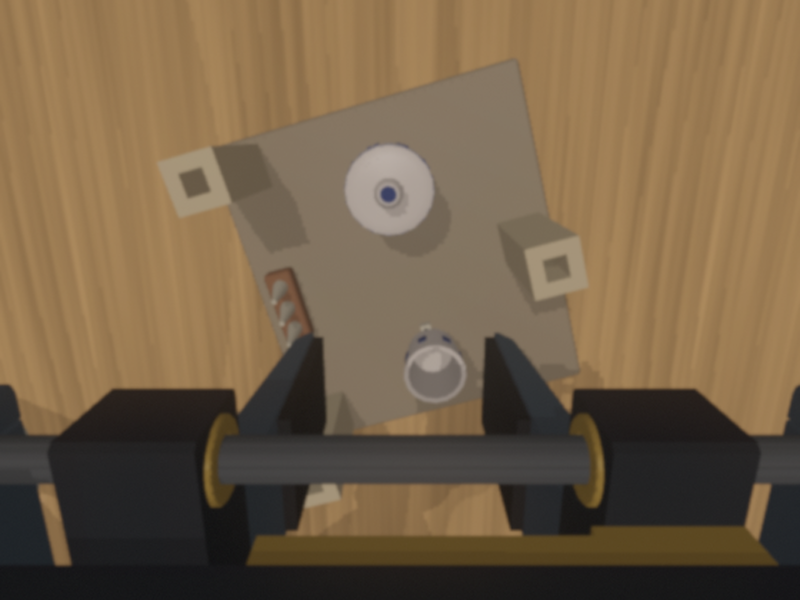

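View pics/end2.png

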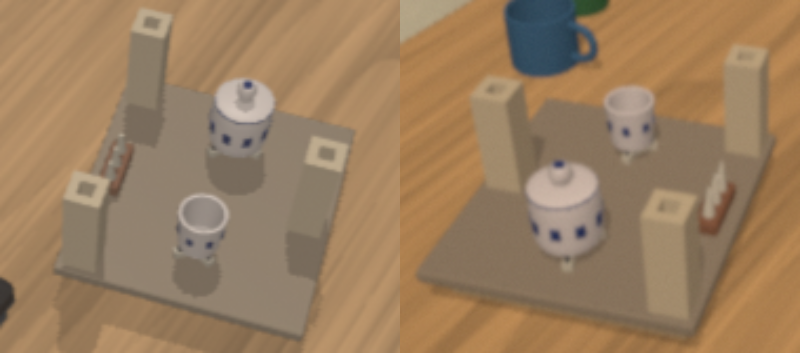

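Run:
```python
from h import *
k=.7;c=saved("w_end1")
inv=lambda P:(D([[np.cos(TH),np.sin(TH)],[-np.sin(TH),np.cos(TH)]])@(P[:2]-SHELF)).round(4)
for n,u,v,z in(("lid",389,190,.123),("knob",388,194,.142),("bk",435,374,.111),("C",557,267,.156),("A",195,181,.156),("coneEnd",278,270,.062)):
    P=ray(c,u*k,v*k,z);print(n,P.round(4),inv(P))
print("stilts",inv(D([.518,.295])),inv(D([.5543,.151])))
cv2.imwrite("pics/end3.png",cv2.resize(cv2.imread("pics/w_end2.png")[:280],(800,400),interpolation=cv2.INTER_CUBIC))
```

```text
lid [0.5199 0.2956 0.123 ] [0.0104 0.0753]
knob [0.5198 0.2949 0.142 ] [0.0101 0.0746]
bk [0.5549 0.1514 0.111 ] [ 0.0056 -0.073 ]
C [0.6307 0.2492 0.156 ] [0.1047 0.0009]
A [0.3993 0.3043 0.156 ] [-0.1036  0.1158]
coneEnd [0.4246 0.2235 0.062 ] [-0.1007  0.0313]
stilts [0.0084 0.0752] [ 0.0049 -0.0733]
```

View pics/end3.png

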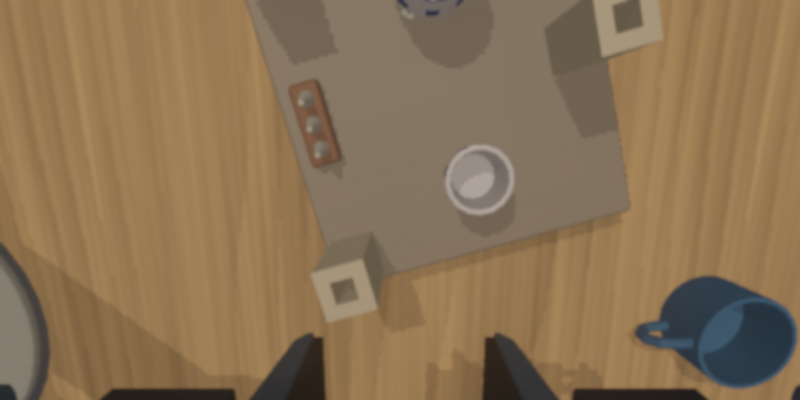

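Run:
```python
from h import *
c=saved("w_end2");k=.7
r=D([[np.cos(TH),np.sin(TH)],[-np.sin(TH),np.cos(TH)]])
for n,u,v,z in(("cone",315,123,.062),("c1",303,83,.062),("c2",327,163,.062),("B",344,291,.156),("bk",479.5,180,.111)):print(n,(r@(ray(c,u*k,v*k,z)[:2]-SHELF)).round(4))
ctrl.sleep(.5);ctrl.sign_off();print(ctrl.current_t())
```

```text
cone [-0.1027 -0.002 ]
c1 [-0.1024  0.0281]
c2 [-0.103  -0.0333]
B [-0.1039 -0.1148]
bk [ 0.0052 -0.0732]
the job is handed in; nothing more can be done
the job is handed in; nothing more can be done
```

The shelf is set and the job is handed in, finished at about 82 s of the 128 s allowed; no verdict was reported. I stood post C at the middle of the free edge first. Then I placed the jar on the larger stilt with its lid seated, the beaker on the smaller stilt, and the cone pack between posts A and B. Each was lowered slowly until light contact, within 0.4 mm of the expected height.

These are the last camera checks, in the shelf frame:

| Piece | Measured (mm) | Target (mm) |
|---|---|---|
| Lid, standing in for the jar beneath it | (10, 75) | larger stilt at (8, 75) |
| Beaker | (5, -73) | smaller stilt at (5, -73) |
| Cone pack | (-103, -2), bar in line to about 0.01 rad | (-105, 0) |
| Post C | (105, 1) | (105, 0) |
| Post A | (-104, 116) | (-105, 115) |
| Post B | (-104, -115) | (-105, -115) |

- **Disagreement:** a wrist view put the jar 3 mm from where I released it, which is inside its 10 mm limit. Later views put the lid about 2 mm from the stilt's measured centre.
- **Not re-measured:** the stilts' centres are hidden under the pots, so the targets are from before placing. Uprightness and lid seating were judged by eye, and all looked right.

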